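# Put each boxwood lap in the cavity it is cut for

## Task

Get the four mould inserts ready for lapping: pick out the four boxwood hand laps and set each one, gently and upright, in the cavity of the insert that matches its foot in shape and size, so that the foot stands flat on the cavity floor. Do not shift the inserts, the domed core or the paste jar.

Things in the scene. Friction and masses are not known exactly. Their poses are not given: they have to be found in the camera images.
- lap_large_round: turned boxwood (tan wood) hand lap: round foot 46 mm diameter, 18 mm high, tapering by 27 mm height into a round upright stem 20 mm diameter on its centre, 68 mm tall in all; grip it by the stem; 35 to 60 g; loose, starts standing upright on its working foot on the bench. Origin: centre of the underside of the foot, z up
- lap_small_round: turned boxwood (tan wood) hand lap: round foot 28 mm diameter, 18 mm high, tapering by 27 mm height into a round upright stem 18 mm diameter on its centre, 60 mm tall in all; grip it by the stem; 35 to 60 g; loose, starts standing upright on its working foot on the bench. Origin: centre of the underside of the foot, z up
- lap_square: boxwood (tan wood) hand lap: square foot 34 x 34 mm, 18 mm high (a 5 mm step to the stem), with a square upright stem 20 x 20 mm on its centre, sides parallel to the foot's, 68 mm tall in all; grip it by the stem; 35 to 60 g; loose, starts standing upright on its working foot on the bench. Origin: centre of the underside of the foot, z up, x and y square to the sides
- lap_oblong: boxwood (tan wood) hand lap: narrow oblong foot 52 mm (along its x) by 18 mm (along y), 18 mm high (a 5 mm step to the stem), with a flat upright stem 30 mm (x) by 18 mm (y) on its centre, 68 mm tall in all; grip the stem across its 18 mm (y); 35 to 60 g; loose, starts standing upright on its working foot on the bench. Origin: centre of the underside of the foot, z up
- insert_large_round: round dark steel mould insert 92 mm diameter (98 mm over the heel flange, 6 mm high at its foot), 28 mm high, with a bright polished round cavity 66 mm diameter, 12 mm deep, in its top; stands loose on the bench (0.7 to 1.2 kg), cavity upwards. Origin: centre of its underside, z up; the cavity is centred on it, its flat floor 16 mm above the bench, its rim (the top of the insert) at 28 mm
- insert_small_round: round dark steel mould insert 70 mm diameter (76 mm over the heel flange, 6 mm high at its foot), 28 mm high, with a bright polished round cavity 46 mm diameter, 12 mm deep, in its top; stands loose on the bench (0.7 to 1.2 kg), cavity upwards. Origin: centre of its underside, z up; the cavity is centred on it, its flat floor 16 mm above the bench, its rim (the top of the insert) at 28 mm
- insert_square: square dark steel mould insert 84 x 84 mm (93 mm over the two heels, 6 mm high at its foot), 28 mm high, with a bright polished square cavity 54 x 54 mm, sides parallel to the block's, 12 mm deep, in its top; stands loose on the bench (0.7 to 1.2 kg), cavity upwards. Origin: centre of its underside, z up; the cavity is centred on it, its flat floor 16 mm above the bench, its rim (the top of the insert) at 28 mm
- insert_oblong: oblong dark steel mould insert 104 mm (along its x) by 66 mm (along y; 75 mm over the two heels, 6 mm high at its foot), 28 mm high, with a bright polished oblong cavity 74 mm (x) by 38 mm (y), 12 mm deep, in its top; stands loose on the bench (0.7 to 1.2 kg), cavity upwards. Origin: centre of its underside, z up; the cavity is centred on it, its flat floor 16 mm above the bench, its rim (the top of the insert) at 28 mm
- core: bystander: small bright domed steel core, 50 mm diameter at its flange, 38 mm high, no cavity, standing loose among the things; origin: centre of its underside
- paste_jar: bystander: small jar of polishing paste with a black lid, 44 mm diameter, 38 mm high, standing loose among the things; origin: centre of its underside
Things that resemble listed ones, but are neither listed nor needed, are in the scene too. Leave any red look-alike of the lap_small_round alone. Leave any pink or yellow look-alike of the lap_oblong alone.

How it is judged:
At the end, for the whole second after the job is handed in: Each lap stands released and at rest in the cavity of its own insert: within 16 mm of the cavity's centre, upright within 0.12 rad, its underside 10 to 21 mm above the underside of the insert (the cavity floor is at 16 mm); the inserts lie flat (horizontal distance between lap_large_round and insert_large_round below 0.016 m and z of lap_large_round in the frame of insert_large_round between 0.01 and 0.021 m and angle between each of lap_large_round, lap_small_round, lap_square, lap_oblong's own z axis and vertical below 0.12 rad and linear speed of each of lap_large_round, lap_small_round, lap_square, lap_oblong below 0.02 m/s and angular speed of each of lap_large_round, lap_small_round, lap_square, lap_oblong below 0.2 rad/s and angle between each of insert_large_round, insert_small_round, insert_square, insert_oblong's own z axis and vertical below 0.05 rad and horizontal distance between lap_small_round and insert_small_round below 0.016 m and z of lap_small_round in the frame of insert_small_round between 0.01 and 0.021 m and horizontal distance between lap_square and insert_square below 0.016 m and z of lap_square in the frame of insert_square between 0.01 and 0.021 m and horizontal distance between lap_oblong and insert_oblong below 0.016 m and z of lap_oblong in the frame of insert_oblong between 0.01 and 0.021 m); the robot touches nothing.
It fails at once if an insert is shifted by more than 15 mm (distance of any of insert_large_round, insert_small_round, insert_square, insert_oblong from where it was at the start of the episode above 0.015 m).
It fails at once if the domed core or the paste jar is shifted by more than 15 mm (distance of any of core, paste_jar from where it was at the start of the episode above 0.015 m).
It fails at once if a lap is dropped into its cavity or driven down into it (faster than 0.45 m/s in its last 10 mm) ((linear speed of lap_large_round above 0.45 m/s and horizontal distance between lap_large_round and insert_large_round below 0.02 m and z of lap_large_round in the frame of insert_large_round below 0.026 m) or (linear speed of lap_small_round above 0.45 m/s and horizontal distance between lap_small_round and insert_small_round below 0.02 m and z of lap_small_round in the frame of insert_small_round below 0.026 m) or (linear speed of lap_square above 0.45 m/s and horizontal distance between lap_square and insert_square below 0.02 m and z of lap_square in the frame of insert_square below 0.026 m) or (linear speed of lap_oblong above 0.45 m/s and horizontal distance between lap_oblong and insert_oblong below 0.02 m and z of lap_oblong in the frame of insert_oblong below 0.026 m)).
It also fails if it takes over 96 s, if anything falls off the work surface, if the arm or the gripper's body presses on something with over 40 N, if the wrist force passes 120 N, or if a joint passes its speed limit or range.

## Robot

A 6-joint arm with a two-finger parallel gripper is mounted at the origin on the work surface. World frame = base frame: x ahead of the robot, y to its left, z up, the work surface at z = 0. Lengths are in m, angles in rad, forces in N, time in s.
With the tool pointing down it reaches from about 0.375 to 0.9 m from the base axis. Payload 3.1 kg.
Tool frame: the origin (TCP) lies midway between the tips of the shut fingers; the grasp point (between the pads) lies 19 mm behind it (pinch_z is the distance from the TCP to the grasp point, in m); z points along the fingers, y is the line along which they close (so a half turn about z gives the same grasp; the last joint's range is limited). The gripper opens to 85 mm and grips with 20 to 120 N. Pads are 22 mm wide; open, the fingers measure 114 mm over their backs; the gripper's body (76 mm by 85 mm) begins 54 mm behind the grasp point. The pads swing forward as they close: fully open they stand 13 mm farther back than shut.
Start: joints at [1.131, 0.527, 1.433, -0, 1.181, -0.178], TCP at [0.161, 0.604, 0.203] pointing down, gripper open.
Joint ranges: [-3.08, 3.08], [-0.75, 2.2], [0.22, 2.44], [-1.43, 4.57], [0, 2.65], [-2.85, 2.85]. Speed limits (rad/s): [2.79, 2.79, 3.14, 3.14, 3.14, 3.14].

## Interface

Orientations are given as a unit quaternion [x, y, z, w].
In Python, from station import sense, snapshot, camera_params, sign_off, pinch_z gives the robot as it stands. The module is installed in compiled form; this text tells all that it offers.
- The arm moves only by the shell command python3 -m handwheel 'ROWS' [FORCE]. ROWS is JSON, a list that holds one entry, the list of rows, each a list of 7 numbers: the turn, a rotation vector about the tool's x, y, z in degrees, then the shift along the tool's x, y, z in m, then the opening, from 0 (shut) to 1 (fully open). A call has 1 to 20 rows; each row shifts and turns the commanded pose from where the row before left it, along the tool's axes as they then stand; what a row does not reach is not made up. A row lasts 1/8 s, in which the tool goes at most 62.5 mm and 10.7 degrees, less where a joint would pass 70% of its speed; a pose out of reach is approached as far as the arm can. A call with a gripper value outside its range is refused whole. The fingers move at their own pace and stop on an object; FORCE is the grip in N (left out, the last holds). Time passes only in rows, so rows that do not move let the fingers close. It gives the time, the measured TCP pose, the force, the opening and the grip force at its end, in the units of the state.
- sense(): the state, without advancing time (a new reading comes with each control period).
- snapshot(name): name is "scene" or "top" or "wrist"; returns the picture (400x640x3 uint8, red, green, blue); there is no depth.
- camera_params(name): a dict with "fx", "fy", "cx", "cy" (pixels), "world_to_cam" (4x4, takes a point from world to camera coordinates); the wrist camera has in their place "mount" (4x4, takes a point from camera to tool coordinates, whose origin is the TCP and whose axes are the flange's). Camera axes: x right, y down, z forward; pixel columns grow to the right and rows downward; lengths in m; the calibration is good to about 2 mm. The wrist camera is an equidistant fisheye: a pixel r from the principal point sees the ray r / f radians off the axis. A picture is of the moment at which its call begins: read the wrist's pose just before it. camera_params takes no time and is no camera call.
- sign_off(): hands the job in; it is judged then, once.
The state is a dict: "t": time; "q": joint angles; "qd": joint speeds; "tau": joint torques, N m; "tcp_pos": TCP position; "tool_rot": TCP orientation; "force": force on the tool from outside, world axes, zero at the start; "ft_torque": the same for the moment, N m; "finger_gap": opening from 0.0 (shut) to 1.0 (fully open); "gripper_force": force on a finger pad.
Only numpy, scipy, OpenCV 4.12 (cv2) and the standard library are available. Lean on these libraries where they do the work, as an engineer would, in place of code of your own. Each camera call takes 0.05 s, during which the arm holds its last target. There are 200 camera calls.

## Working session

There is one attempt and no reset: what is moved stays moved. The work goes in short steps, Python scripts to look and compute and a shell command to move; the robot and the scene stay as the last step left them, time stands still between calls to the robot, and variables do not carry over. Pictures are saved under pics/ and viewed, at most 14 in all, crops included, and the job is handed in when it is done.

```bash
mkdir -p pics; python3 - <<'E'
from station import *
import cv2,numpy as np
np.set_printoptions(precision=4,suppress=True)
for n in("scene","top","wrist"):
    im=snapshot(n); cv2.imwrite(f"pics/{n}0.png",im[:,:,::-1]); print(n,camera_params(n))
s=sense();print(s,pinch_z)
E
```

```text
scene {'fx': 454.8945335722073, 'fy': 454.8945335722073, 'cx': 312.95802153733655, 'cy': 196.63800444638272, 'world_to_cam': array([[ 0.439 ,  0.8985,  0.0051, -0.2752],
       [ 0.5027, -0.2409, -0.8302, -0.2412],
       [-0.7447,  0.367 , -0.5574,  1.4274],
       [ 0.    ,  0.    ,  0.    ,  1.    ]])}
top {'fx': 377.77878493411424, 'fy': 377.77878493411424, 'cx': 322.6526150999911, 'cy': 190.4210018338275, 'world_to_cam': array([[-0.0144, -0.9999,  0.0064,  0.0403],
       [-0.9897,  0.0134, -0.1424,  0.5737],
       [ 0.1423, -0.0084, -0.9898,  0.9246],
       [ 0.    ,  0.    ,  0.    ,  1.    ]])}
wrist {'fx': 309.70691628693146, 'fy': 309.70691628693146, 'cx': 319.45417412107724, 'cy': 203.02141651024576, 'mount': array([[ 0.0008, -0.9641, -0.2657,  0.068 ],
       [ 1.    ,  0.0011, -0.0012, -0.0006],
       [ 0.0014, -0.2657,  0.9641, -0.1711],
       [ 0.    ,  0.    ,  0.    ,  1.    ]])}
{'t': 0.15, 'q': array([ 1.1315,  0.5283,  1.4336, -0.    ,  1.1814, -0.1785]), 'qd': array([ 0.0008, -0.0032, -0.0043, -0.0007, -0.0003,  0.0001]), 'tau': array([  0.0008, -44.2744, -17.8277,  -0.0002,   0.0056,   0.    ]), 'tcp_pos': array([0.1608, 0.6033, 0.2021]), 'tool_rot': array([ 0.13  ,  0.9915, -0.0008, -0.0003]), 'force': array([ 0.0924,  0.6375, -0.1339]), 'ft_torque': array([ 0.0387, -0.0202,  0.028 ]), 'gripper_force': 0.0, 'finger_gap': 0.9969467280532246} 0.0187
```

View pics/top0.png

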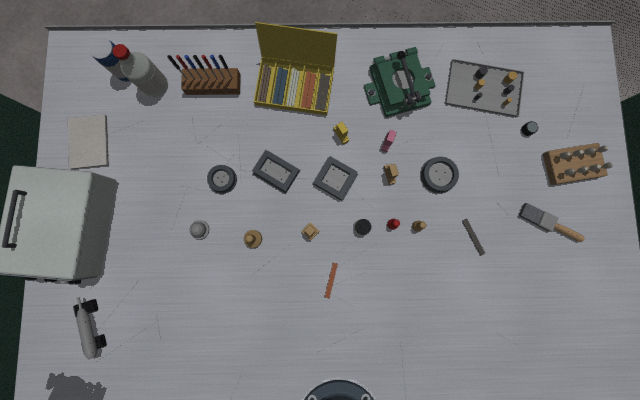

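View pics/scene0.png

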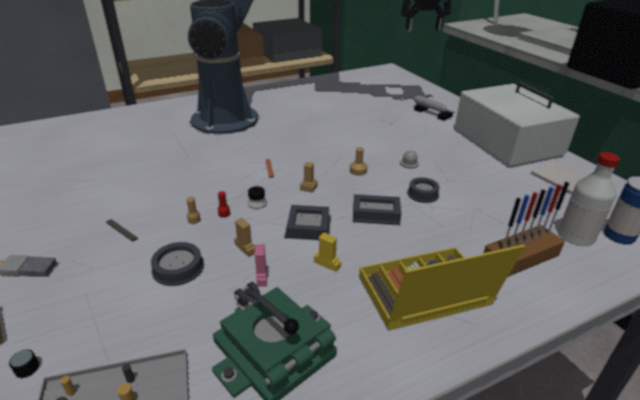

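View crop.

```bash
cat > h.py <<'E'
from station import *
import cv2,numpy as np
from scipy.spatial.transform import Rotation as R
np.set_printoptions(precision=4,suppress=True)
def ray(name,u,v,pose=None):
    c=camera_params(name)
    if name!="wrist":
        W=np.array(c["world_to_cam"]); d=np.array([(u-c["cx"])/c["fx"],(v-c["cy"])/c["fy"],1])
        return -W[:3,:3].T@W[:3,3], W[:3,:3].T@d
    s=pose or sense(); M=np.array(c["mount"]); Rt=R.from_quat(s["tool_rot"]).as_matrix()
    p=np.array([u-c["cx"],v-c["cy"]])/c["fx"]; th=np.hypot(*p)
    d=np.array([*(p/max(th,1e-9)*np.sin(th)),np.cos(th)])
    return np.array(s["tcp_pos"])+Rt@M[:3,3], Rt@M[:3,:3]@d
def at(name,u,v,z,pose=None):
    o,d=ray(name,u,v,pose); return o+d*(z-o[2])/d[2]
def proj(name,P):
    c=camera_params(name);W=np.array(c["world_to_cam"]);p=W[:3,:3]@np.array(P)+W[:3,3]
    return np.array([c["cx"]+c["fx"]*p[0]/p[2],c["cy"]+c["fy"]*p[1]/p[2]])
E
python3 - <<'E'
from h import *
im=cv2.imread("pics/top0.png")
c=cv2.resize(im[120:250,190:345],None,fx=5,fy=4.6,interpolation=cv2.INTER_CUBIC);c=cv2.resize(im[125:250,190:345],None,fx=4.8,fy=4.8,interpolation=cv2.INTER_CUBIC);cv2.imwrite("pics/cropL.png",c)
c=cv2.resize(im[125:245,320:470],None,fx=5,fy=5,interpolation=cv2.INTER_CUBIC);cv2.imwrite("pics/cropR.png",c)
E
```

```text
(no output)
```

View pics/cropL.png

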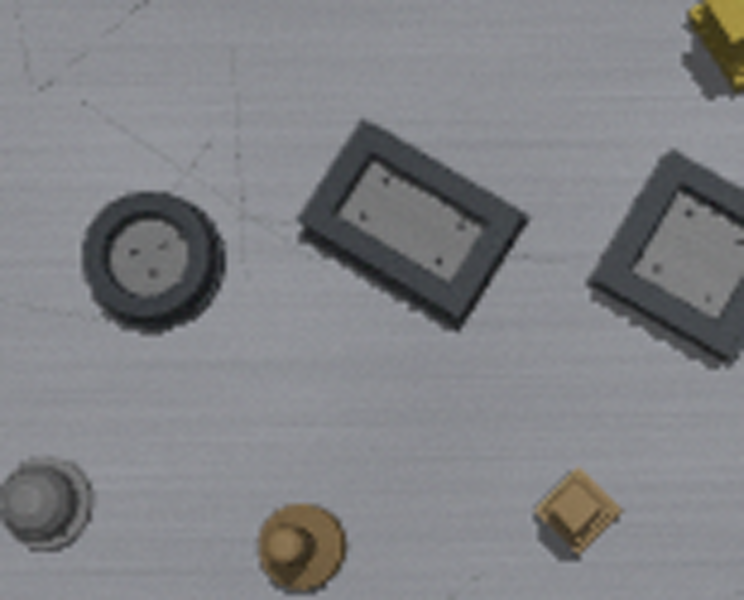

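View pics/cropR.png

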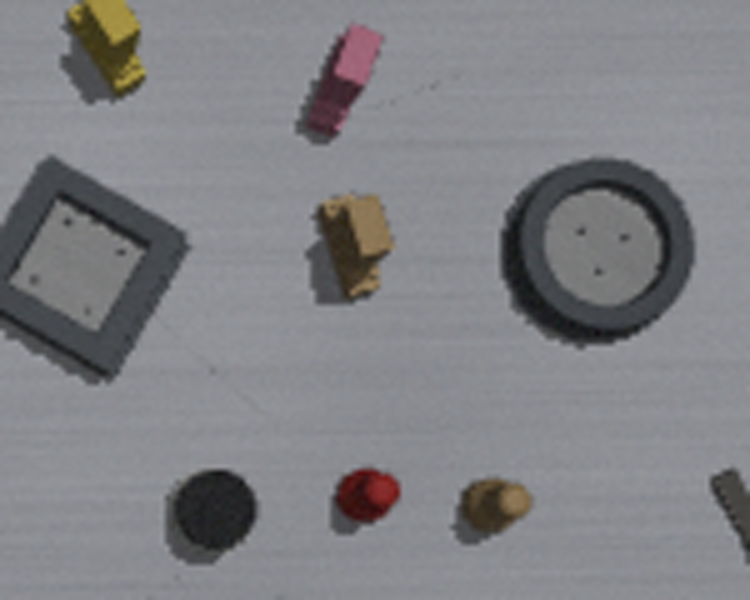

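Candidates (top picture pixels): laps are large round (253,239), square (311,231), small round (420,226), oblong (392,171). Look-alikes to leave are red small round (394,224), pink oblong (389,141) and yellow (342,133). Inserts are small round (221,179), oblong (276,170), square (335,178) and large round (441,174). The bystanders are the core (199,230) and the jar (363,227). The two close crops confirm the tan ones by shape and colour.

```bash
cat > m.py <<'E'
from h import *
L=lambda x,y:(190+x/4.8-.4,125+y/4.8-.4)
Q=lambda x,y:(320+x/5-.4,125+y/5-.4)
def P(n,p,z): print(n,at("top",*p,z)[:3])
def C(n,ps,z):
    w=np.array([at("top",*p,z) for p in ps])
    e=np.diff(np.vstack([w,w[:1]]),axis=0)
    print(n,w.mean(0),"edge mm",np.linalg.norm(e,axis=1)*1e3,"deg",np.degrees(np.arctan2(e[:,1],e[:,0]))%180, "scene px",proj("scene",w.mean(0)))
P("ins_small",L(150,258),.028);P("ins_large",Q(607,244),.028)
C("ins_obl",[L(363,120),L(527,215),L(462,318),L(302,218)],.028)
C("ins_sq",[L(672,152),Q(187,243),Q(108,372),L(590,283)],.028)
P("largelap foot",L(304,547),.018);P("largelap stem",L(288,546),.068)
C("sq stem",[L(577,478),L(605,507),L(577,533),L(549,503)],.068)
C("sq foot",[L(577,468),L(622,511),L(576,556),L(533,513)],.018)
C("obl stem",[Q(348,202),Q(380,195),Q(391,240),Q(360,257)],.068)
P("small stem",Q(515,502),.060);P("jar",Q(216,509),.038);P("core",L(45,505),.005);P("red",Q(383,490),.06)
P("pink stem",Q(358,55),.068)
E
python3 m.py
```

```text
ins_small [0.6113 0.2961 0.028 ]
ins_large [ 0.6168 -0.2776  0.028 ]
ins_obl [0.6318 0.1538 0.028 ] edge mm [104.5841  66.3125 103.3412  63.3187] deg [ 58.8102 147.7847  57.156  148.8999] scene px [377.013  203.9961]
ins_sq [ 0.6085 -0.0007  0.028 ] edge mm [84.436  79.6122 84.4654 85.1857] deg [ 56.88   147.581   60.6624 147.6391] scene px [308.9056 216.4013]
largelap foot [0.4551 0.2128 0.018 ]
largelap stem [0.4548 0.2121 0.068 ]
sq stem [0.4733 0.0653 0.068 ] edge mm [20.5584 19.3617 20.8841 19.0633] deg [ 43.3888 131.9964  42.5404 131.0022] scene px [309.3513 164.2947]
sq foot [0.4717 0.0667 0.018 ] edge mm [33.4585 34.3161 32.5679 33.664 ] deg [ 45.6642 133.4427  44.5574 134.9263] scene px [309.5619 182.0087]
obl stem [ 0.6214 -0.146   0.068 ] edge mm [16.5836 23.5037 17.9896 28.5435] deg [101.7469  11.1616 117.9699   9.8802] scene px [243.5609 222.6455]
small stem [ 0.4816 -0.2138  0.06  ]
jar [ 0.4813 -0.068   0.038 ]
core [0.48   0.3559 0.005 ]
red [ 0.4885 -0.1486  0.06  ]
pink stem [ 0.7086 -0.1436  0.068 ]
```

```bash
cat >> h.py <<'E'
def plan(x,y,z,close=None):
    """turn about tool z (deg), then total shift in the turned tool's axes (mm)"""
    s=sense(); Rt=R.from_quat(s["tool_rot"]); Y=Rt.as_matrix()[:,1]; a=np.degrees(np.arctan2(Y[1],Y[0]))
    turn=0 if close is None else (a-close+90)%180-90
    R2=Rt*R.from_rotvec([0,0,np.radians(turn)])
    print("close now %.1f turn %.1f shift mm"%(a,turn),R2.inv().apply(np.array([x,y,z])-s["tcp_pos"])*1e3,"tcp",s["tcp_pos"],"q6 %.2f t %.2f gap %.2f"%(s["q"][5],s["t"],s["finger_gap"]), "tilt",Rt.as_matrix()[:2,2])
E
python3 -c "
from h import *
plan(.455,.2125,.15)"
```

```text
close now 75.1 turn 0.0 shift mm [-385.0001 -301.6746   52.5226] tcp [0.1608 0.6033 0.2021] q6 -0.18 t 0.15 gap 1.00 tilt [-0.0007 -0.0016]
```

```bash
python3 -m handwheel '[[[0,0,0,-0.0385,-0.0302,0,1],[0,0,0,-0.0385,-0.0302,0,1],[0,0,0,-0.0385,-0.0302,0,1],[0,0,0,-0.0385,-0.0302,0,1],[0,0,0,-0.0385,-0.0302,0,1],[0,0,0,-0.0385,-0.0302,0,1],[0,0,0,-0.0385,-0.0302,0,1],[0,0,0,-0.0385,-0.0302,0.01,1],[0,0,0,-0.0385,-0.0302,0.02,1],[0,0,0,-0.0385,-0.0302,0.02,1],[0,0,0,0,0,0,1],[0,0,0,0,0,0,1]]]' 40
python3 - <<'E'
from h import *
plan(.455,.2125,.033)
s=sense(); im=snapshot("wrist"); cv2.imwrite("pics/w1.png",im[:,:,::-1])
E
```

```text
t: 1.65
tcp_pos: [0.4547, 0.2129, 0.1528]
tool_rot: [0.13, 0.991, -0.0, -0.001]
force: [-1.3, -1.0, 0.3]
finger_gap: 1.001
gripper_force: 0.0
close now 75.0 turn 0.0 shift mm [ -0.5278  -0.2481 119.7599] tcp [0.4547 0.2129 0.1528] q6 -1.09 t 1.65 gap 1.00 tilt [-0.0012  0.0001]
```

View pics/w1.png

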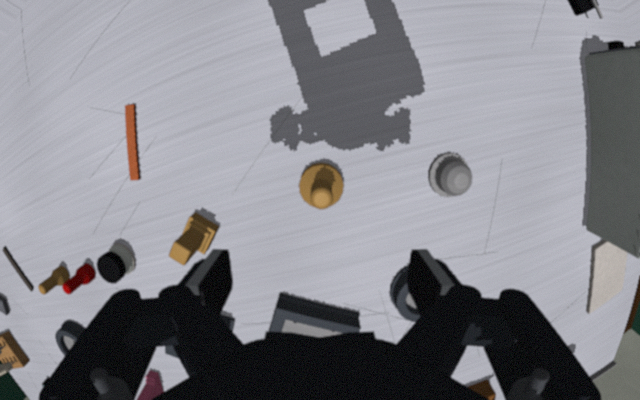

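```bash
python3 -c "
from h import *
print(at('wrist',321,198,.068),at('wrist',322,187,.018),at('wrist',181,251,.068))"
```

```text
[0.4529 0.2143 0.068 ] [0.4545 0.2151 0.018 ] [0.4691 0.0691 0.068 ]
```

The wrist view shows the large lap's stem top at (321,198), between the fingers, and it agrees with the top view to 2 mm. Descending to grip.

```bash
python3 -m handwheel '[[[0,0,0,0,0,0.03,1],[0,0,0,0,0,0.03,1],[0,0,0,0,0,0.03,1],[0,0,0,0,0,0.02,1],[0,0,0,0,0,0.009,1],[0,0,0,0,0,0,0],[0,0,0,0,0,0,0],[0,0,0,0,0,0,0],[0,0,0,0,0,0,0],[0,0,0,0,0,0,0],[0,0,0,0,0,0,0]]]' 40
python3 -m handwheel '[[[0,0,0,0,0,-0.01,0],[0,0,0,0,0,-0.04,0],[0,0,0,0,0,-0.04,0],[0,0,0,0,0,-0.04,0],[0,0,0,0,0,0,0]]]'
python3 -c "
from h import *
plan(.6168,-.2776,.17)"
```

```text
t: 3.08
tcp_pos: [0.456, 0.213, 0.0347]
tool_rot: [0.13, 0.991, 0.0, 0.001]
force: [-0.3, 1.1, 5.8]
finger_gap: 0.197
gripper_force: 39.1
t: 3.7
tcp_pos: [0.4573, 0.2132, 0.1671]
tool_rot: [0.13, 0.992, 0.001, 0.003]
force: [0.3, -0.3, -0.3]
finger_gap: 0.198
gripper_force: 39.2
close now 75.1 turn 0.0 shift mm [-280.5969 -433.1239   -2.4487] tcp [0.4573 0.2132 0.1671] q6 -1.10 t 3.70 gap 0.20 tilt [0.0072 0.0014]
```

```bash
python3 -m handwheel '[[[0,0,0,-0.0117,-0.018,0,0],[0,0,0,-0.0234,-0.0361,0,0],[0,0,0,-0.0234,-0.0361,0,0],[0,0,0,-0.0234,-0.0361,0,0],[0,0,0,-0.0234,-0.0361,0,0],[0,0,0,-0.0234,-0.0361,0,0],[0,0,0,-0.0234,-0.0361,0,0],[0,0,0,-0.0234,-0.0361,0,0],[0,0,0,-0.0234,-0.0361,0,0],[0,0,0,-0.0234,-0.0361,0,0],[0,0,0,-0.0234,-0.0361,0,0],[0,0,0,-0.0234,-0.0361,0,0],[0,0,0,-0.0117,-0.018,0,0],[0,0,0,0,0,0,0],[0,0,0,0,0,0,0]]]'
python3 - <<'E'
from h import *
plan(.6168,-.2776,.052)
s=sense(); im=snapshot("wrist"); cv2.imwrite("pics/w2.png",im[:,:,::-1])
E
```

```text
t: 5.58
tcp_pos: [0.6136, -0.2765, 0.1627]
tool_rot: [0.13, 0.992, 0.001, -0.002]
force: [-0.2, -0.7, 0.2]
finger_gap: 0.198
gripper_force: 39.2
close now 75.1 turn 0.0 shift mm [ -3.6883  -0.4003 110.6519] tcp [ 0.6136 -0.2765  0.1627] q6 -1.90 t 5.58 gap 0.20 tilt [-0.0028  0.0023]
```

View pics/w2.png

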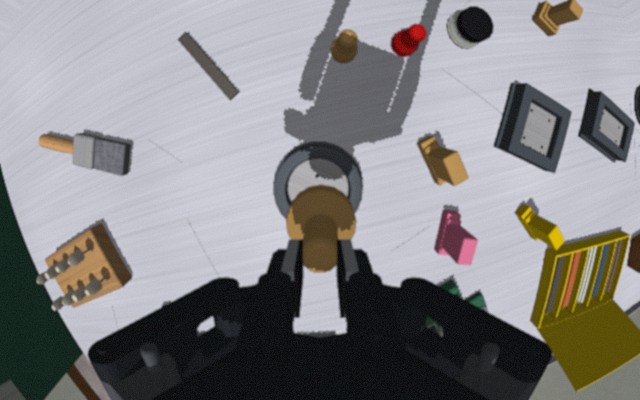

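```bash
python3 -c "
from h import *
print(at('wrist',318.5,186,.028), at('wrist',345,36,.06), at('wrist',450,172,.068))"
```

```text
[ 0.6116 -0.2776  0.028 ] [ 0.4795 -0.2184  0.06  ] [ 0.6208 -0.1541  0.068 ]
```

The insert is centred under the lap (rim centre about (318,186), world (0.614,-0.278)). Lowering.

```bash
python3 -m handwheel '[[[0,0,0,-0.001,0,0.03,0],[0,0,0,-0.001,0,0.03,0],[0,0,0,0,0,0.025,0],[0,0,0,0,0,0.013,0],[0,0,0,0,0,0.007,0],[0,0,0,0,0,0.005,0],[0,0,0,0,0,0,0],[0,0,0,0,0,0,0]]]'
python3 -c "
from h import *
plan(.6148,-.2776,.052)"
```

```text
t: 6.62
tcp_pos: [0.6172, -0.2789, 0.0547]
tool_rot: [0.13, 0.992, -0.0, 0.001]
force: [0.5, 0.6, -0.5]
finger_gap: 0.202
gripper_force: 39.2
close now 75.1 turn 0.0 shift mm [2.6985 0.6368 2.6819] tcp [ 0.6172 -0.2789  0.0547] q6 -1.90 t 6.62 gap 0.20 tilt [ 0.0012 -0.0007]
```

```bash
python3 -m handwheel '[[[0,0,0,0.002,0,0.0015,0],[0,0,0,0,0,0.0015,0],[0,0,0,0,0,0,0],[0,0,0,0,0,0,0]]]'

```

```text
t: 7.12
tcp_pos: [0.6149, -0.2781, 0.0509]
tool_rot: [0.13, 0.992, 0.0, -0.0]
force: [0.1, 0.4, -1.0]
finger_gap: 0.2
gripper_force: 39.2
```

```bash
python3 -m handwheel '[[[0,0,0,0,0,0.001,0],[0,0,0,0,0,0,0],[0,0,0,0,0,0,0.35],[0,0,0,0,0,0,0.6],[0,0,0,0,0,0,0.6],[0,0,0,0,0,0,0.6],[0,0,0,0,0,-0.02,0.6],[0,0,0,0,0,-0.04,1],[0,0,0,0,0,-0.05,1],[0,0,0,0,0,0,1]]]'
python3 - <<'E'
from h import *
plan(.4805,-.216,.1,10)
im=snapshot("wrist"); cv2.imwrite("pics/w3.png",im[60:300,180:500,::-1])
E
```

```text
t: 8.38
tcp_pos: [0.6185, -0.2803, 0.167]
tool_rot: [0.13, 0.992, -0.003, 0.006]
force: [-1.0, -0.8, 0.5]
finger_gap: 1.001
gripper_force: 0.0
close now 75.1 turn 65.1 shift mm [  87.9019 -125.3425   65.061 ] tcp [ 0.6185 -0.2803  0.167 ] q6 -1.90 t 8.38 gap 1.00 tilt [ 0.0109 -0.0073]
```

View pics/w3.png

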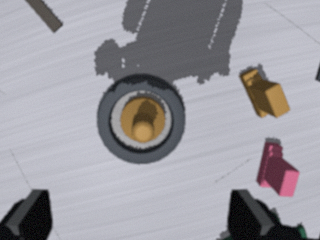

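Large lap sits in its insert (w3: foot inside the cavity at (143,120) in the crop). Next, the small round lap, closing along x to keep clear of the red one.

```bash
python3 -m handwheel '[[[0,0,9.3,0,0,0,1],[0,0,9.3,0,0,0,1],[0,0,9.3,0,0,0,1],[0,0,9.3,0,0,0,1],[0,0,9.3,0,0,0,1],[0,0,9.3,0,0,0,1],[0,0,9.3,0,0,0,1],[0,0,0,0.022,-0.031,0,1],[0,0,0,0.022,-0.031,0,1],[0,0,0,0.022,-0.031,0,1],[0,0,0,0.022,-0.032,0.01,1],[0,0,0,0,0,0.01,1],[0,0,0,0,0,0,1],[0,0,0,0,0,0,1]]]'
python3 - <<'E'
from h import *
plan(.4805,-.216,.028,10)
im=snapshot("wrist"); cv2.imwrite("pics/w4.png",im[:,:,::-1])
E
```

```text
t: 10.18
tcp_pos: [0.4778, -0.2139, 0.14]
tool_rot: [0.643, 0.766, 0.0, 0.001]
force: [0.7, -0.4, 0.4]
finger_gap: 1.002
gripper_force: 0.0
close now 10.0 turn -0.0 shift mm [ -2.4037   2.1356 112.0098] tcp [ 0.4778 -0.2139  0.14  ] q6 -0.81 t 10.18 gap 1.00 tilt [ 0.0012 -0.0009]
```

View pics/w4.png

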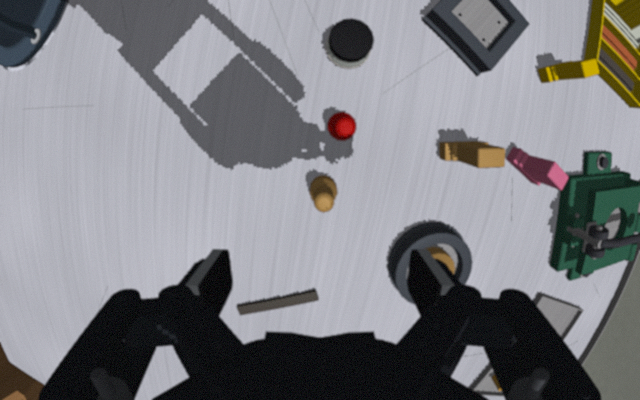

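```bash
python3 -c "
from h import *
print(at('wrist',324.5,201,.06),at('wrist',472,153,.068))"; python3 -m handwheel '[[[0,0,0,-0.001,0.002,0.03,1],[0,0,0,0,0,0.03,1],[0,0,0,0,0,0.03,1],[0,0,0,0,0,0.015,1],[0,0,0,0,0,0.007,1],[0,0,0,0,0,0,0],[0,0,0,0,0,0,0],[0,0,0,0,0,0,0],[0,0,0,0,0,0,0],[0,0,0,0,0,0,0],[0,0,0,0,0,0,0]]]'
python3 -m handwheel '[[[0,0,0,0,0,-0.01,0],[0,0,0,0,0,-0.04,0],[0,0,0,0,0,-0.04,0],[0,0,0,0,0,-0.045,0],[0,0,0,0,0,0,0]]]'
python3 -c "
from h import *
plan(.6113,.2961,.163)"
```

```text
[ 0.4812 -0.2142  0.06  ] [ 0.5976 -0.1481  0.068 ]
t: 11.6
tcp_pos: [0.4792, -0.2141, 0.0286]
tool_rot: [0.643, 0.766, 0.0, 0.001]
force: [0.2, -0.1, 5.2]
finger_gap: 0.166
gripper_force: 39.2
t: 12.22
tcp_pos: [0.4807, -0.215, 0.1665]
tool_rot: [0.643, 0.766, 0.0, 0.004]
force: [0.2, -0.2, -0.9]
finger_gap: 0.169
gripper_force: 39.1
close now 10.0 turn 0.0 shift mm [480.8064 217.1126   1.9271] tcp [ 0.4807 -0.215   0.1665] q6 -0.81 t 12.22 gap 0.17 tilt [ 0.0065 -0.0048]
```

```bash
python3 -m handwheel '[[[0,0,0,0.02,0.009,0,0],[0,0,0,0.04,0.0181,0,0],[0,0,0,0.04,0.0181,0,0],[0,0,0,0.04,0.0181,0,0],[0,0,0,0.04,0.0181,0,0],[0,0,0,0.04,0.0181,0,0],[0,0,0,0.04,0.0181,0,0],[0,0,0,0.04,0.0181,0,0],[0,0,0,0.04,0.0181,0,0],[0,0,0,0.04,0.0181,0,0],[0,0,0,0.04,0.0181,0,0],[0,0,0,0.04,0.0181,0,0],[0,0,0,0.02,0.009,0,0],[0,0,0,0,0,0,0],[0,0,0,0,0,0,0]]]'
python3 - <<'E'
from h import *
plan(.6113,.2961,.0446)
im=snapshot("wrist"); cv2.imwrite("pics/w5.png",im[:,:,::-1])
E
```

```text
t: 14.1
tcp_pos: [0.6084, 0.2956, 0.1617]
tool_rot: [0.643, 0.766, -0.001, -0.001]
force: [-0.5, -0.6, -0.7]
finger_gap: 0.168
gripper_force: 39.1
close now 9.9 turn 0.0 shift mm [  0.1054   3.335  117.0498] tcp [0.6084 0.2956 0.1617] q6 0.11 t 14.10 gap 0.17 tilt [-0.0029 -0.0014]
```

View pics/w5.png

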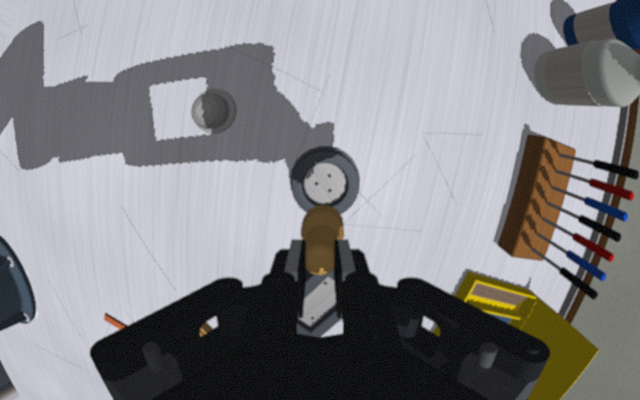

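```bash
python3 -c "
from h import *
print(at('wrist',325,181,.028))"; python3 -m handwheel '[[[0,0,0,0,0.002,0.03,0],[0,0,0,0,0,0.03,0],[0,0,0,0,0,0.025,0],[0,0,0,0,0,0.015,0],[0,0,0,0,0,0.007,0],[0,0,0,0,0,0.005,0],[0,0,0,0,0,0,0],[0,0,0,0,0,0,0]]]'
python3 -c "
from h import *
plan(.611,.2961,.0446)"
```

```text
[0.6118 0.3013 0.028 ]
t: 15.15
tcp_pos: [0.612, 0.2973, 0.0517]
tool_rot: [0.643, 0.766, 0.001, 0.0]
force: [0.9, -0.4, -0.8]
finger_gap: 0.167
gripper_force: 39.1
close now 10.0 turn 0.0 shift mm [-0.9801 -1.174   7.1212] tcp [0.612  0.2973 0.0517] q6 0.11 t 15.15 gap 0.17 tilt [0.0014 0.0004]
```

```bash
python3 -m handwheel '[[[0,0,0,0,0,0.003,0],[0,0,0,0,0,0.003,0],[0,0,0,0,0,0.001,0],[0,0,0,0,0,0,0],[0,0,0,0,0,0,0],[0,0,0,0,0,0,0.35],[0,0,0,0,0,0,0.6],[0,0,0,0,0,0,0.6],[0,0,0,0,0,0,0.6],[0,0,0,0,0,-0.02,0.6],[0,0,0,0,0,-0.04,1],[0,0,0,0,0,-0.05,1],[0,0,0,0,0,0,1]]]'
python3 - <<'E'
from h import *
plan(.472,.066,.140,133); plan(.472,.066,.14,43)
im=snapshot("wrist"); cv2.imwrite("pics/w6.png",im[:,:,::-1])
im=snapshot("top"); cv2.imwrite("pics/t6.png",im[:,:,::-1])
E
```

```text
t: 16.77
tcp_pos: [0.6155, 0.2983, 0.1611]
tool_rot: [0.643, 0.766, 0.005, 0.004]
force: [-0.0, -0.8, -0.3]
finger_gap: 0.995
gripper_force: 0.0
close now 10.0 turn 57.0 shift mm [-263.6675   71.9121   18.4356] tcp [0.6155 0.2983 0.1611] q6 0.11 t 16.77 gap 0.99 tilt [0.0125 0.0037]
close now 10.0 turn -33.0 shift mm [ -71.9121 -263.6675   18.4356] tcp [0.6155 0.2983 0.1611] q6 0.11 t 16.77 gap 0.99 tilt [0.0125 0.0037]
```

View pics/w6.png

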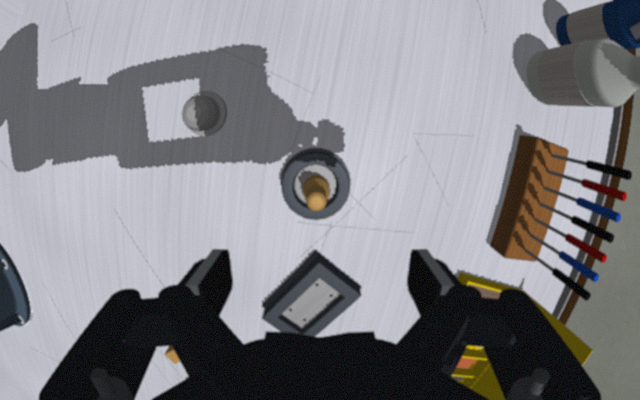

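```bash
python3 -m handwheel '[[[0,0,-8.5,0,0,0,1],[0,0,-8.5,0,0,0,1],[0,0,-8.5,0,0,0,1],[0,0,-8.5,0,0,0,1],[0,0,0,0,0,0,1]]]'
python3 -c "
from h import *
plan(.472,.066,.140)"
```

```text
t: 17.5
tcp_pos: [0.6104, 0.2966, 0.1525]
tool_rot: [0.392, 0.92, -0.001, -0.001]
force: [0.5, 1.1, -0.0]
finger_gap: 0.999
gripper_force: 0.0
close now 43.9 turn 0.0 shift mm [ -70.4512 -259.5586   13.1184] tcp [0.6104 0.2966 0.1525] q6 -0.48 t 17.50 gap 1.00 tilt [-0.003  -0.0009]
```

```bash
python3 -m handwheel '[[[0,0,0,-0.0117,-0.0432,0,1],[0,0,0,-0.0117,-0.0432,0,1],[0,0,0,-0.0117,-0.0432,0,1],[0,0,0,-0.0117,-0.0432,0,1],[0,0,0,-0.0117,-0.0432,0.006,1],[0,0,0,-0.0117,-0.0432,0.007,1],[0,0,0,0,0,0,1],[0,0,0,0,0,0,1]]]'
python3 - <<'E'
from h import *
plan(.472,.066,.0335)
im=snapshot("wrist"); cv2.imwrite("pics/w7.png",im[:,:,::-1])
E
```

```text
t: 18.5
tcp_pos: [0.4741, 0.0666, 0.1409]
tool_rot: [0.392, 0.92, 0.0, 0.0]
force: [0.2, 0.6, -0.2]
finger_gap: 1.001
gripper_force: 0.0
close now 43.8 turn 0.0 shift mm [  1.072   -2.0281 107.4322] tcp [0.4741 0.0666 0.1409] q6 -0.86 t 18.50 gap 1.00 tilt [0.0006 0.0003]
```

View pics/w7.png

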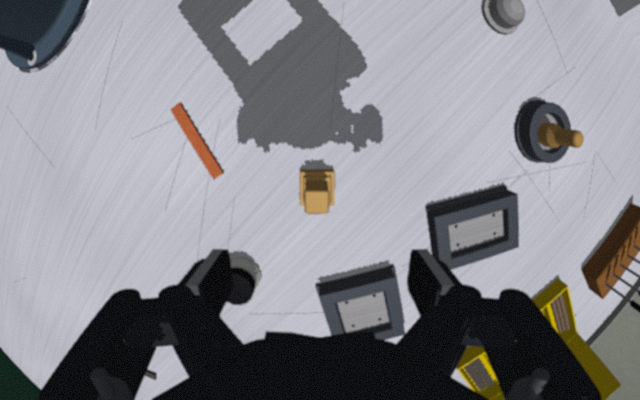

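```bash
python3 -m handwheel '[[[0,0,0,0.001,-0.002,0.03,1],[0,0,0,0,0,0.03,1],[0,0,0,0,0,0.025,1],[0,0,0,0,0,0.015,1],[0,0,0,0,0,0.007,1],[0,0,0,0,0,0,0],[0,0,0,0,0,0,0],[0,0,0,0,0,0,0],[0,0,0,0,0,0,0],[0,0,0,0,0,0,0],[0,0,0,0,0,0,0]]]'
python3 -m handwheel '[[[0,0,0,0,0,-0.01,0],[0,0,0,0,0,-0.04,0],[0,0,-7,0,0,-0.04,0],[0,0,-7,0,0,-0.04,0],[0,0,0,0,0,0,0]]]'
python3 -c "
from h import *
plan(.6085,-.0007,.163)"
```

```text
t: 19.92
tcp_pos: [0.4718, 0.0658, 0.0346]
tool_rot: [0.391, 0.92, 0.0, 0.001]
force: [-0.9, -0.2, 6.1]
finger_gap: 0.215
gripper_force: 39.8
t: 20.55
tcp_pos: [0.4737, 0.0658, 0.1671]
tool_rot: [0.276, 0.961, 0.001, 0.004]
force: [-0.8, -0.4, -0.7]
finger_gap: 0.217
gripper_force: 39.3
close now 58.0 turn 0.0 shift mm [-149.4653   15.1303    5.1525] tcp [0.4737 0.0658 0.1671] q6 -1.11 t 20.55 gap 0.22 tilt [ 0.0077 -0.0007]
```

```bash
python3 -m handwheel '[[[0,0,0,-0.015,0.0015,0,0],[0,0,0,-0.03,0.003,0,0],[0,0,0,-0.03,0.003,0,0],[0,0,0,-0.03,0.003,0,0],[0,0,0,-0.03,0.003,0,0],[0,0,0,-0.015,0.0015,0,0],[0,0,0,0,0,0,0],[0,0,0,0,0,0,0]]]'
python3 - <<'E'
from h import *
plan(.6085,-.0007,.0506)
im=snapshot("wrist"); cv2.imwrite("pics/w8.png",im[:,:,::-1])
E
```

```text
t: 21.55
tcp_pos: [0.605, -0.0004, 0.1631]
tool_rot: [0.276, 0.961, -0.0, -0.001]
force: [0.3, 1.3, -0.3]
finger_gap: 0.216
gripper_force: 39.2
close now 58.0 turn 0.0 shift mm [ -3.3819   1.7237 112.4978] tcp [ 0.605  -0.0004  0.1631] q6 -1.20 t 21.55 gap 0.22 tilt [-0.0029  0.0007]
```

View pics/w8.png

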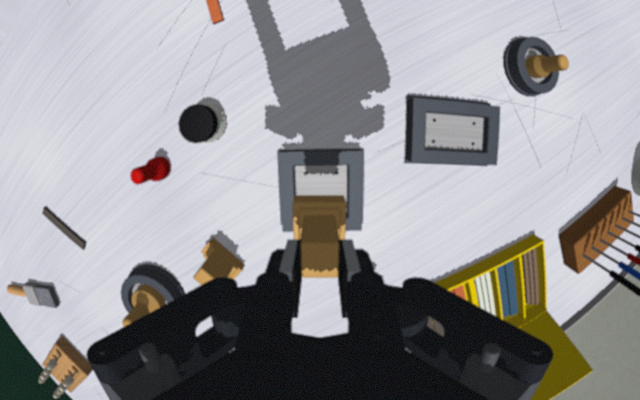

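```bash
python3 -c "
from h import *
a=at('wrist',320,150,.028);print(a, 'centre', a+.042*np.array([np.cos(np.radians(-32)),np.sin(np.radians(-32)),0]))"; python3 -m handwheel '[[[0,0,0,-0.001,0.001,0.03,0],[0,0,0,0,0,0.03,0],[0,0,0,0,0,0.025,0],[0,0,0,0,0,0.013,0],[0,0,0,0,0,0.005,0],[0,0,0,0,0,0.005,0],[0,0,0,0,0,0,0],[0,0,0,0,0,0,0]]]'
python3 -c "
from h import *
plan(.6085,-.0007,.0506)"
```

```text
[0.5726 0.0191 0.028 ] centre [ 0.6082 -0.0031  0.028 ]
t: 22.6
tcp_pos: [0.6084, -0.0007, 0.0566]
tool_rot: [0.276, 0.961, 0.0, 0.001]
force: [-0.4, -0.5, -0.9]
finger_gap: 0.214
gripper_force: 39.2
close now 58.0 turn 0.0 shift mm [-0.0221  0.0629  5.9667] tcp [ 0.6084 -0.0007  0.0566] q6 -1.20 t 22.60 gap 0.21 tilt [ 0.0013 -0.0003]
```

```bash
python3 -m handwheel '[[[0,0,0,0,0,0.003,0],[0,0,0,0,0,0.002,0],[0,0,0,0,0,0.001,0],[0,0,0,0,0,0,0],[0,0,0,0,0,0,0],[0,0,0,0,0,0,0.35],[0,0,0,0,0,0,0.6],[0,0,0,0,0,0,0.6],[0,0,0,0,0,0,0.6],[0,0,0,0,0,-0.02,0.6],[0,0,0,0,0,-0.04,1],[0,0,0,0,0,-0.05,1],[0,0,0,0,0,0,1],[0,0,0,0,0,0,1]]]'
python3 - <<'E'
from h import *
plan(.621,-.148,.140,102)
im=snapshot("wrist"); cv2.imwrite("pics/w9.png",cv2.resize(im[120:270,100:400,::-1],None,fx=2.5,fy=2.5))
E
```

```text
t: 24.35
tcp_pos: [0.6073, -0.0006, 0.1596]
tool_rot: [0.276, 0.961, -0.0, -0.0]
force: [-0.3, -0.7, -0.2]
finger_gap: 0.998
gripper_force: 0.0
close now 58.0 turn -44.0 shift mm [  17.2775 -147.0617   19.5591] tcp [ 0.6073 -0.0006  0.1596] q6 -1.20 t 24.35 gap 1.00 tilt [-0.0008  0.0001]
```

View pics/w9.png

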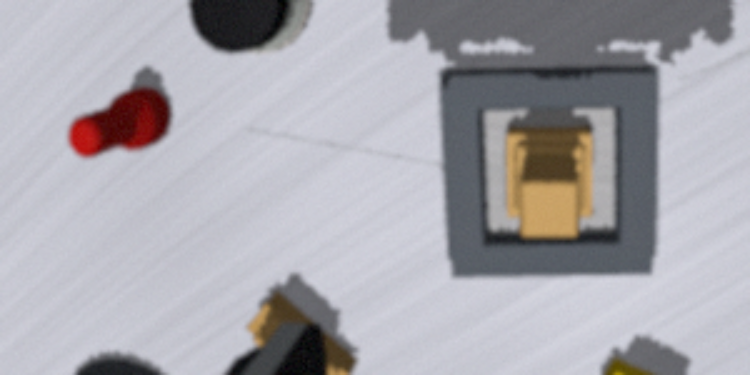

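Square lap is seated, centred in its cavity. Moving above the oblong lap. I have one view left, so I'll measure this one by silhouette fit.

```bash
python3 -m handwheel '[[[0,0,-8.8,0,0,0,1],[0,0,-8.8,0,0,0,1],[0,0,-8.8,0,0,0,1],[0,0,-8.8,0,0,0,1],[0,0,-8.8,0,0,0,1],[0,0,0,0.0043,-0.0367,0,1],[0,0,0,0.0043,-0.0367,0,1],[0,0,0,0.0043,-0.0367,0,1],[0,0,0,0.0043,-0.0367,0,1],[0,0,0,0,0,0,1],[0,0,0,0,0,0,1]]]'
cat > fit.py <<'E'
from h import *
from scipy.optimize import differential_evolution as DE
def box(lx,ly,z0,z1): return np.array([[sx*lx/2,sy*ly/2,z] for sx in(-1,1) for sy in(-1,1) for z in(z0,z1)])
def wproj(P,s):
    c=camera_params("wrist");M=np.array(c["mount"]);Rt=R.from_quat(s["tool_rot"]).as_matrix()
    p=((P-s["tcp_pos"])@Rt-M[:3,3])@M[:3,:3]; rr=np.hypot(p[:,0],p[:,1]); th=np.arctan2(rr,p[:,2])
    return np.c_[c["cx"]+c["fx"]*th*p[:,0]/rr,c["cy"]+c["fx"]*th*p[:,1]/rr]
def tproj(P,s): return np.array([proj("top",p) for p in P])
def tan(im):
    h=cv2.cvtColor(im,cv2.COLOR_RGB2HSV); return ((h[...,0]>=10)&(h[...,0]<=21)&(h[...,1]>90)).astype(np.uint8)
def fit(mask,boxes,pf,s,x0,d=.02,z=0,yr=(-.4,1.0)):
    pts=np.array([[x0[0],x0[1],.03]]); u,v=pf(pts,s)[0]; r=60
    y0,xx0=max(int(v)-r,0),max(int(u)-r,0); m=mask[y0:y0+2*r,xx0:xx0+2*r]; K=4
    n,lab,st,ce=cv2.connectedComponentsWithStats(m); k=min(range(1,n),key=lambda i:np.hypot(*(ce[i]-[u-xx0,v-y0]))-st[i,4]*.02)
    m=(lab==k).astype(np.uint8); M=cv2.resize(m,None,fx=K,fy=K,interpolation=cv2.INTER_LINEAR)
    def cost(q):
        c,sn=np.cos(q[2]),np.sin(q[2]); A=np.zeros_like(M)
        for b in boxes:
            P=b@np.array([[c,sn,0],[-sn,c,0],[0,0,1]])+[q[0],q[1],z]
            h=cv2.convexHull(((pf(P,s)-[xx0,y0]+.5)*K).astype(np.float32)).round().astype(np.int32)
            cv2.fillConvexPoly(A,h,1)
        return 1-(A&M).sum()/((A|M).sum()+1)
    r=DE(cost,[(x0[0]-d,x0[0]+d),(x0[1]-d,x0[1]+d),yr],seed=1,maxiter=40,popsize=12)
    return r.x[:2],np.degrees(r.x[2]),r.fun,int(m.sum())
OB=[box(.052,.018,0,.018),box(.030,.018,.018,.068)]
E
python3 - <<'E'
from fit import *
plan(.621,-.148,.0335,102)
s=sense(); im=snapshot("wrist"); cv2.imwrite("pics/w10.png",im[:,:,::-1])
print(fit(tan(im),OB,wproj,s,(.621,-.148)))
t=cv2.imread("pics/top0.png")[:,:,::-1]
print(fit(tan(np.ascontiguousarray(t)),OB,tproj,None,(.621,-.148)))
E
```

```text
t: 25.78
tcp_pos: [0.6203, -0.147, 0.1582]
tool_rot: [-0.104, 0.995, 0.001, -0.002]
force: [0.3, 0.7, 0.1]
finger_gap: 1.0
gripper_force: 0.0
close now 101.9 turn -0.1 shift mm [ -0.775   -1.4555 124.7339] tcp [ 0.6203 -0.147   0.1582] q6 -2.19 t 25.77 gap 1.00 tilt [-0.0033  0.002 ]
(array([ 0.6174, -0.1482]), np.float64(13.536168723498134), np.float64(0.1556347589952478), 946)Traceback (most recent call last):
  File "<stdin>", line 6, in <module>
  File "fit.py", line 23, in fit
    r=DE(cost,[(x0[0]-d,x0[0]+d),(x0[1]-d,x0[1]+d),yr],seed=1,maxiter=40,popsize=12)
    return fun(*args, **kwargs)
    ret = solver.solve()
    next(self)
    ~~~~^^^^^^
    energy = self.func(parameters)
    return self.f(x, *self.args)
           ~~~~~~^^^^^^^^^^^^^^^
  File "fit.py", line 20, in cost
    h=cv2.convexHull(((pf(P,s)-[xx0,y0]+.5)*K).astype(np.float32)).round().astype(np.int32)
                       ~~^^^^^
  File "fit.py", line 8, in tproj
    def tproj(P,s): return np.array([proj("top",p) for p in P])
                                     ~~~~^^^^^^^^^
  File "h.py", line 17, in proj
    c=camera_params(name);W=np.array(c["world_to_cam"]);p=W[:3,:3]@np.array(P)+W[:3,3]
ValueError: time passes only in moves, steps and waits
```

```bash
python3 -m handwheel '[[[0,0,-1.5,0.001,-0.001,0.03,1],[0,0,0,0,0,0.03,1],[0,0,0,0,0,0.03,1],[0,0,0,0,0,0.02,1],[0,0,0,0,0,0.014,1],[0,0,0,0,0,0,1],[0,0,0,0,0,0,0],[0,0,0,0,0,0,0],[0,0,0,0,0,0,0],[0,0,0,0,0,0,0],[0,0,0,0,0,0,0],[0,0,0,0,0,0,0]]]'
python3 -c "
from h import *
plan(.6318,.1538,.163,148)"
```

```text
t: 27.32
tcp_pos: [0.6211, -0.1492, 0.0366]
tool_rot: [-0.117, 0.993, -0.0, 0.0]
force: [-1.2, -0.4, 5.7]
finger_gap: 0.187
gripper_force: 39.3
close now 103.5 turn -44.5 shift mm [-262.6426  151.4012 -126.5402] tcp [ 0.6211 -0.1492  0.0366] q6 -2.22 t 27.32 gap 0.19 tilt [ 0.0009 -0.0004]
```

```bash
python3 -m handwheel '[[[0,0,0,0,0,-0.01,0],[0,0,0,0,0,-0.04,0],[0,0,0,0,0,-0.04,0],[0,0,0,0,0,-0.04,0],[0,0,0,0,0,0,0]]]'
python3 -c "
from h import *
plan(.6318,.1538,.168)"
```

```text
t: 27.95
tcp_pos: [0.6233, -0.15, 0.1699]
tool_rot: [-0.117, 0.993, -0.002, 0.004]
force: [0.7, -0.1, -0.4]
finger_gap: 0.188
gripper_force: 39.1
close now 103.5 turn 0.0 shift mm [-79.0467 293.4692   0.9995] tcp [ 0.6233 -0.15    0.1699] q6 -2.22 t 27.95 gap 0.19 tilt [ 0.0076 -0.0033]
```

```bash
python3 -m handwheel '[[[0,0,0,-0.0049,0.0183,0,0],[0,0,0,-0.0099,0.0367,0,0],[0,0,0,-0.0099,0.0367,0,0],[0,0,0,-0.0099,0.0367,0,0],[0,0,0,-0.0099,0.0367,0,0],[0,0,0,-0.0099,0.0367,0,0],[0,0,0,-0.0099,0.0367,0,0],[0,0,0,-0.0099,0.0367,0,0],[0,0,0,-0.005,0.0183,0,0],[0,0,-9,0,0,0,0],[0,0,-9,0,0,0,0],[0,0,-9,0,0,0,0],[0,0,-9,0,0,0,0],[0,0,-8.5,0,0,0,0],[0,0,0,0,0,0,0],[0,0,0,0,0,0,0]]]'
python3 - <<'E'
from h import *
plan(.6318,.1538,.0526,148)
im=snapshot("wrist"); cv2.imwrite("pics/w11.png",im[:,:,::-1])
E
```

```text
t: 29.95
tcp_pos: [0.629, 0.1547, 0.1652]
tool_rot: [-0.484, 0.875, 0.0, -0.001]
force: [-0.0, -0.5, 0.8]
finger_gap: 0.188
gripper_force: 39.1
close now 147.8 turn -0.2 shift mm [ -0.8214  -3.0192 112.6058] tcp [0.629  0.1547 0.1652] q6 -2.51 t 29.95 gap 0.19 tilt [-0.0015 -0.0002]
```

View pics/w11.png

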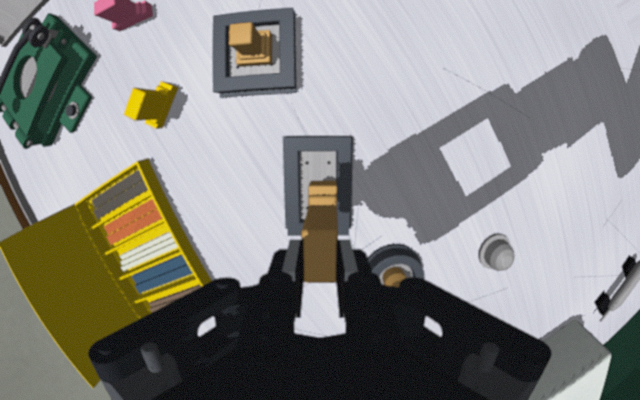

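```bash
python3 -c "
from h import *
X=R.from_quat(sense()['tool_rot']).as_matrix()[:,0]
a=at('wrist',319,137,.028);print(a,'centre',a-.052*X)"; python3 -m handwheel '[[[0,0,0,-0.001,-0.001,0.03,0],[0,0,0,0,0,0.03,0],[0,0,0,0,0,0.025,0],[0,0,0,0,0,0.013,0],[0,0,0,0,0,0.005,0],[0,0,0,0,0,0.003,0],[0,0,0,0,0,0,0],[0,0,0,0,0,0,0]]]'
python3 -c "
from h import *
plan(.6318,.1538,.0526)"
```

```text
[0.6017 0.1114 0.028 ] centre [0.6294 0.1554 0.028 ]
t: 31.0
tcp_pos: [0.6314, 0.1552, 0.0608]
tool_rot: [-0.484, 0.875, -0.0, 0.001]
force: [0.2, 0.5, -0.4]
finger_gap: 0.192
gripper_force: 39.1
close now 148.0 turn 0.0 shift mm [ 1.0209 -1.0466  8.1569] tcp [0.6314 0.1552 0.0608] q6 -2.51 t 31.00 gap 0.19 tilt [0.0015 0.0001]
```

Centred to about 1 mm. Lowering the last 8 mm gently and releasing.

```bash
python3 -m handwheel '[[[0,0,0,0,0,0.003,0],[0,0,0,0,0,0.002,0],[0,0,0,0,0,0.002,0],[0,0,0,0,0,0.001,0],[0,0,0,0,0,0,0],[0,0,0,0,0,0,0],[0,0,0,0,0,0,0.35],[0,0,0,0,0,0,0.6],[0,0,0,0,0,0,0.6],[0,0,0,0,0,0,0.6],[0,0,0,0,0,-0.02,0.6],[0,0,0,0,0,-0.04,1],[0,0,0,0,0,-0.05,1],[0,0,0,0,0,0,1],[0,0,0,0,0,0,1]]]'
python3 - <<'E'
from fit import *
s=sense(); im=snapshot("wrist"); print(s["tcp_pos"])
print(fit(tan(im),OB,wproj,s,(.6314,.1545),z=.016,yr=(.6,1.4)))
E
```

```text
t: 32.88
tcp_pos: [0.6308, 0.1552, 0.163]
tool_rot: [-0.484, 0.875, -0.0, 0.001]
force: [-0.6, 0.2, -0.3]
finger_gap: 0.999
gripper_force: 0.0
[0.6308 0.1552 0.163 ]
(array([0.6274, 0.1549]), np.float64(58.366524983978906), np.float64(0.14224383179020328), 1050)
```

```bash
python3 -c "
from station import *
print(sign_off())"
```

```text
the job is handed in; nothing more can be done
None
```

I set all four boxwood laps upright in their matching inserts, released them, and handed the job in at about 33 s; sign-off gave no verdict, and I checked the seating of the round and square laps by picture and of the oblong lap by a silhouette fit.

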